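Free the sagging gate bolt and hold the cage gate ajar

ROBOT

A 6-joint arm with a two-finger parallel gripper is mounted at the origin on a cart in front of the work surface, level with it; the furniture and walls round the work are solid. World frame = base frame: x ahead of the robot, y to its left, z up, the work surface at z = 0. Lengths are in m, angles in degrees, forces in N, time in s.
With the tool pointing down it reaches from about 0.35 to 0.875 m from the base axis. Payload 4.2 kg.
Tool frame: the origin (TCP) lies on the front face of the gripper's body, between the roots of the fingers; the fingertips stand 70 mm ahead of it and the grasp point (between the pads) lies 51 mm ahead of it; x points along the fingers, y is the direction in which the jaws open and shut, and the axes are right-handed (so a half turn about x gives the same grasp; the last joint's range is limited). The gripper opens to 87 mm and grips with 3 to 60 N. Pads are 19 mm wide; open, the fingers measure 117 mm over their backs; the gripper's body (75 mm by 190 mm) begins 51 mm behind the grasp point.
Start: joints at [-53.594, 22.042, 0.453, 0, -68.411, -14.817], TCP at [0.23, -0.581, 0.292] pointing down, gripper open.
Joint ranges: [-179.83, 179.83], [-69.29, 118.12], [-61.27, 80.66], [-181.25, 117.63], [-171.15, -9.14], [-177.46, 177.46]. Speed limits (degrees/s): [159.86, 159.86, 180, 180, 180, 180].

INTERFACE

Orientations are given as a 3x3 rotation matrix whose columns are the frame's x, y, z axes.
In Python, from station import r, viewer, spotter gives the robot as it stands.
- The arm moves only by the tool move_arm, never from a script. Its argument "series" is a list that holds one entry, the list of rows, each a list of 7 numbers: the turn, a rotation vector about the world's x, y, z scaled (see below), then the shift along the world's x, y, z scaled (see below), then the opening, from 0 (shut) to 1 (fully open). A call has 1 to 20 rows; each row shifts and turns the pose as measured when the row begins; what a row does not reach is not made up. The controller multiplies each number of a shift by 60 mm and each number of a turn by 8 degrees. A row lasts 1/8 s, in which the tool goes at most 62.5 mm and 10.7 degrees, less where a joint would pass 70% of its speed; a pose out of reach is approached as far as the arm can. A call with a number of a shift or a turn outside -1 to 1 is refused whole. A call with a gripper value outside its range is refused whole. The fingers move at their own pace and stop on an object; the grip force is fixed at half the most. Time passes only in rows, so rows that do not move let the fingers close. It gives the time, the measured TCP pose, the force and the opening at its end, in the units of the state.
- r.sense(): the state, without advancing time (a new reading comes with each control period).
- viewer.capture(name): name is "scene" or "top" or "wrist"; returns (picture, depth): 384x512x3 uint8, red, green, blue; 384x512 float32, m along the optical axis (not along the pixel's ray), 0 where there is no reading.
- viewer.camera_params(name): a dict with "mtx" (3x3 intrinsics, pixels), "pose" (4x4, takes a point from camera to world coordinates). Camera axes: x right, y down, z forward; pixel columns grow to the right and rows downward; lengths in m; the calibration is good to about 2 mm. A picture is of the moment at which its call begins: read the wrist's pose just before it. camera_params takes no time and is no camera call; for the wrist camera it gives the pose at the moment of the call.
- r.finish_job(): hands the job in, once; it reports no verdict.
Trained networks look in the newest picture that a camera, given by its name, has taken for a name from the list of things; names that differ only in an ending like _2 or _b are one class to them, and where a whole thing is asked for, a point or a joint stands for the part that bears it (a point fixed in the world has none). Each returns a list of dicts, best first, with "conf" (0 to 1); they miss things now and then, are a little off and sometimes report something else, mostly with a low value. They report only what shows in the picture. A call takes as long as a camera call. They do not tell look-alikes from the thing itself.
- spotter.find_in(camera, name): "centre" ([column, row] in pixels, amid what is visible of it).
- spotter.trace(camera, name): "mask" (384x512 bool, what is visible of it) and "centre" ([column, row] in pixels, amid what is visible of it).
The state is a dict: "time_s": time; "joints": joint angles; "joint_velocities": joint speeds; "effort": joint torques, N m; "tcp_pos": TCP position; "ee_rot": TCP orientation; "wrist_force": force on the tool from outside, world axes, zero at the start; "moment": the same for the moment, N m; "gripper_width": opening from 0.0 (shut) to 1.0 (fully open).
Only numpy, scipy, OpenCV 4.12 (cv2) and the standard library are available. Lean on these libraries where they do the work, as an engineer would, in place of code of your own. Each camera call takes 0.05 s, during which the arm holds its last target.

TASK

The canister on the low stand blocks the swing of the little bench cage's gate: lift it by its handle, without tipping or dropping it, and stand it upright on the worktop beside the stand, where the gate will not hit it. Then raise the sagging barrel bolt so that its nose clears the bent-up lip of the keeper, draw it fully back, pull the spring-closed gate open about 40 degrees and keep holding it still there, so that I can take out what is inside. Your program finishes while still holding the gate open; leave the paste tin, the oil can and the oilstone where they are.

Things in the scene. Friction and masses are not known exactly. Their poses are not given: they have to be found in the camera images.
- cage: Grey sheet-steel cage fixed to the worktop, 340 mm wide (y), 90 mm deep, 156 mm high, barred gate in front. Origin on the worktop under the middle of the shut gate's plane; -x points out of the front, +y to the hinge side (left seen from the robot), z up. Faces the robot within 0.25 rad.
- gate_hinge (a point): Point on the gate's vertical hinge line, 92 mm above the worktop, at x 0, y +138 mm in the cage's frame; axes as the cage's. Fixed.
- gate (a joint): Gate angle, rad: 0 shut, growing as the free (right) edge swings out to the front, clockwise from above; at most 1.3. Gate 270 mm from hinge line to free edge, 41 to 149 mm above the worktop, 12 mm thick. A spring shuts it: 0.6 N m per rad (about 4 N at 0.7 rad at the drawn bolt's grip).
- gate_edge (a point): Point at the gate's free edge, in the middle of its thickness, 95 mm above the worktop and 270 mm from the hinge line; moves with the gate. Its axes are the cage's when shut.
- bolt_grip (a point): Grasp point on the bolt's upright round steel pin (14 mm thick), on its axis, 36 mm above the rod's axis, 19 mm below the pin's top; bare 25 mm below it. Starts at x -22, y -20, z 171 mm in the cage's frame. y: along the rod to the hinge. Rod: 12 mm thick, level along the gate's front in two guide loops on the gate (12 mm wide, tops at z 176 mm), 85 mm right and 95 mm left of the pin at the start.
- bolt_nose (a point): Bottom of the nose, a 10 mm thick peg turned down at the right end of the rod, 23 mm below the rod's axis. Starts 14 mm deeper than the lip's top, behind it (5 mm gap). Axes as bolt_grip's.
- keeper_lip (a point): Middle of the top edge of the keeper's bent-up lip, 126 mm above the worktop, 6 mm thick, fixed. The keeper is an open-topped bent steel strap on the cage's right post, from this lip 33 mm on to the right; its front plate, 169 mm high, stops the bolt coming out to the front even when raised.
- bolt_lift (a joint): How far the bolt is raised, m: 0 sagged (its weight of 1.6 N pulls it there), at most 0.024. It rises level, straight up. Unless raised at least 0.015 it cannot be drawn, as the nose catches the lip; 0.020 clears well.
- bolt_draw (a joint): How far the bolt is drawn along its rod towards the hinge (+y), m: 0 shot home, 0.045 fully back; friction under 1 N. From 0.032 on it is clear of the keeper and the gate is free, and the bolt may sink again.
- stand_top (a point): Centre of the top of the low dark steel stand, 84 x 84 mm, 25 mm high, fixed on the worktop in front of the gate (x about -115, y about -60 mm in the cage's frame). The gate passes over the bare stand. z up.
- canister_centre (a point): Centre of the lidded round aluminium canister with a steel arch handle on top, 72 mm in diameter and 100 mm high with the handle, 0.2 to 0.4 kg; this point is 50 mm above its underside on its axis. z up, x along the handle's bar. At the start it stands on the stand.
- canister_handle (a point): Middle of the canister's handle bar, 95 mm above the canister's underside: round, 10 mm thick, level, straight for 44 mm along the point's x axis (within 0.55 rad of the robot's x axis); legs 29 mm either side; 35 mm from bar centre down to the lid.
- paste_tin: Bystander: round tin 66 mm in diameter, 39 mm high, left front. Origin at its underside's centre.
- oil_can: Bystander: red pump oiler with bent spout, 62 x 77 mm, 152 mm high, left. Origin at its underside.
- oilstone: Bystander: flat two-tone sharpening stone 45 x 125 x 24 mm, far left front. Origin at its underside's centre.
Things that resemble listed ones, but are neither listed nor needed, are in the scene too. There is more than one size of the part that bears stand_top; the job needs the smallest.

How it is judged (in metres and radians):
On the way, in this order (a step that is already met when the one before it is completed fails the run):
1. the canister stands upright on the worktop beside the stand and is let go, the gate still shut (height (world z) of canister_centre between 0.043 and 0.058 m and angle between canister_centre's own z axis and vertical below 0.12 rad and horizontal distance between canister_centre and stand_top between 0.085 and 0.35 m and contact force between the fingers and canister below 0.1 N and value of joint gate below 0.1 rad), for 0.2 s.
2. the bolt has been raised over the lip and drawn back (value of joint bolt_draw above 0.032 m), for 0.1 s.
At the end, for the whole second after the job is handed in: Fingers press on the gate or bolt (over 1 N), gate still at 0.5 to 0.9 rad, bolt drawn over 32 mm; canister at rest on the worktop, upright within 7 degrees, 85 to 350 mm from the stand's centre, touching neither gate nor fingers (value of joint gate between 0.5 and 0.9 rad and velocity of joint gate between -0.1 and 0.1 rad/s and contact force between the fingers and gate above 1 N and value of joint bolt_draw above 0.032 m and contact force between canister and gate below 0.2 N and linear speed of canister below 0.02 m/s and height (world z) of canister_centre between 0.043 and 0.058 m and angle between canister_centre's own z axis and vertical below 0.12 rad and horizontal distance between canister_centre and stand_top between 0.085 and 0.35 m and contact force between the fingers and canister below 0.1 N); the arm keeps its last pose, push and grip.
It fails at once if the canister is tipped by more than 35 degrees (angle between canister_centre's own z axis and vertical above 0.6 rad).
It fails at once if the canister is dropped (falls free of the fingers faster than 0.5 m/s) (linear speed of canister above 0.5 m/s and contact force between the fingers and canister below 0.05 N).
It fails at once if the gate strikes the canister with more than 3 N (contact force between canister and gate above 3 N).
It fails at once if the paste tin, oil can or oilstone is moved by more than 30 mm (distance of any of paste_tin, oil_can, oilstone from where it was at the start of the episode above 0.03 m).
It also fails if it takes over 54 s, if anything falls off the work surface, if the arm or the gripper's body presses on something with over 40 N, if the wrist force passes 120 N, or if a joint passes its speed limit or range.

## Working session

There is one attempt and no reset: what is moved stays moved. The work goes in short steps, Python scripts to look and compute and a tool call to move; the robot and the scene stay as the last step left them, time stands still between calls to the robot, and variables do not carry over. Pictures are saved under pics/ and viewed, and the job is handed in when it is done.

Besides the shell and the picture viewer there is one more tool, called after "Emit:" by a JSON object that holds its "fn" and its "kwargs". move_arm: Moves the arm, as the interface text tells. Its arguments: {"type":"object","properties":{"series":{"type":"array","items":{"type":"array","items":{"type":"array","items":{"type":"number","minimum":-1,"maximum":1}}}}},"required":["series"]}

```bash
ls; mkdir -p pics; python3 - <<'E'
from station import r, viewer, spotter
import cv2
print(r.sense())
for n in ["scene","top"]:
    p,d=viewer.capture(n); cv2.imwrite(f"pics/{n}0.png",cv2.resize(p[:,:,::-1],None,fx=1.5,fy=1.5))
    print(n,viewer.camera_params(n))
    for t in ["cage","canister_centre","stand_top","bolt_grip","gate","paste_tin","oil_can","oilstone","keeper_lip","canister_handle"]:
        try: print(t,[(x["centre"],round(x["conf"],2)) for x in spotter.find_in(n,t)])
        except Exception as e: print(t,e)
E
```

```text
pics
{'time_s': 0.0, 'joints': array([-5.35940757e+01,  2.20911724e+01,  3.81175267e-01, -2.88980000e-02,
       -6.84100724e+01, -1.48152180e+01]), 'joint_velocities': array([ 0.02317547, -0.00378535, -0.08218735,  0.04453875, -0.00891537,
        0.02771919]), 'effort': array([ 2.93311768e-04, -3.90662813e+01,  1.87396753e+01,  4.22009066e+00,
        1.08965955e-02, -1.83536749e-04]), 'tcp_pos': array([ 0.22983574, -0.58073627,  0.29116487]), 'ee_rot': array([[-8.66271504e-04, -3.67799774e-01,  9.29904606e-01],
       [ 1.96491798e-03,  9.29902533e-01,  3.67800785e-01],
       [-9.99997694e-01,  2.14580162e-03, -8.28516762e-05]]), 'wrist_force': array([ 0.77386489,  0.00437878, -0.16890291]), 'moment': array([0.01810568, 0.00657382, 0.01360233]), 'gripper_width': 1.001835369711164}
scene {'mtx': array([[464.68573837,   0.        , 254.20611961],
       [  0.        , 464.68573837, 189.87083841],
       [  0.        ,   0.        ,   1.        ]]), 'pose': array([[ 0.9736082 , -0.1505811 ,  0.17150044,  0.26554238],
       [-0.22791339, -0.68080892,  0.69609963, -1.0586443 ],
     
[... 620 characters left out ...]
1090308,  0.31178153],
       [-0.99766936, -0.06590711,  0.01766628,  0.00477367],
       [-0.00332688, -0.21161554, -0.97734732,  1.19838128],
       [ 0.        ,  0.        ,  0.        ,  1.        ]])}
cage [([245.9, 174.9], 0.95)]
canister_centre [([264.8, 224.4], 0.98), ([259.1, 189.6], 0.45)]
stand_top [([334.3, 150.7], 0.75), ([372.4, 214.9], 0.7), ([254.3, 233.8], 0.57)]
bolt_grip [([256.6, 193.2], 0.86)]
gate [([245.5, 186.6], 0.97), ([255.2, 234.2], 0.54)]
paste_tin [([191.7, 265.9], 0.71)]
oil_can [([156.8, 223.7], 0.56), ([244.6, 171.7], 0.27)]
oilstone [([136.3, 245.8], 0.83), ([252.9, 232.1], 0.19)]
keeper_lip [([242.0, 170.0], 0.85)]
canister_handle [([261.7, 225.0], 0.57)]
```

View pics/scene0.png

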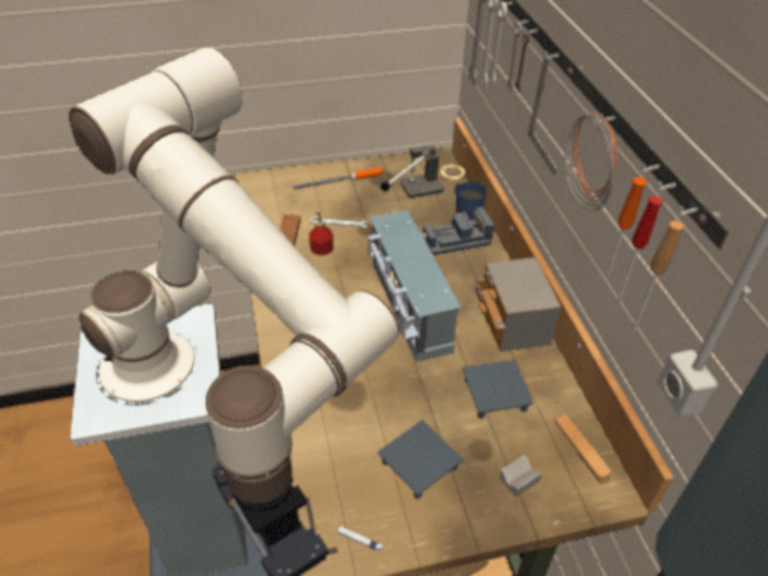

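View pics/top0.png

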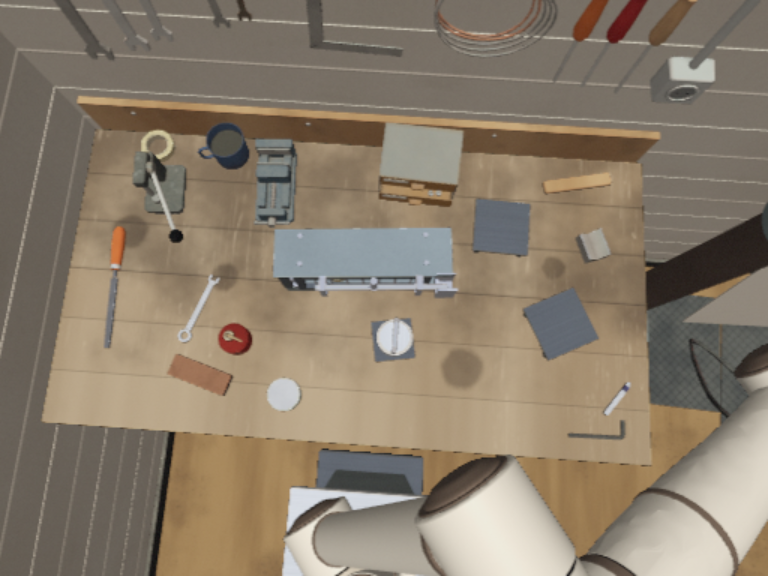

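The top view shows the cage with its gate, and the canister on a small stand at about (262,226) in raw pixels. Two larger, empty look-alike stands are at (334,151) and (372,215). The canister has no look-alike apart from the white paste tin at (190,263). I'll measure these by depth and check a close crop.

```bash
cat > h.py <<'E'
from station import r, viewer, spotter
import cv2, numpy as np
def cloud(n):
    p,d=viewer.capture(n); c=viewer.camera_params(n); K=c["mtx"];T=c["pose"]
    v,u=np.mgrid[0:384,0:512]
    P=np.stack([(u-K[0,2])/K[0,0]*d,(v-K[1,2])/K[1,1]*d,d],-1)@T[:3,:3].T+T[:3,3]
    P[d==0]=np.nan
    return p,d,P,K,T
def proj(X,K,T):
    q=(np.asarray(X)-T[:3,3])@T[:3,:3]; q=q@K.T; return q[...,:2]/q[...,2:]
def unproj_z(uv,z,K,T):
    w=T[:3,:3]@np.linalg.inv(K)@[uv[0],uv[1],1]; s=(z-T[2,3])/w[2]; return T[:3,3]+s*w
E
python3 - <<'E'
from h import *
p,d,P,K,T=cloud("top")
np.save("P0.npy",P); np.save("p0.npy",p)
c=p[150:260,170:320]; cv2.imwrite("pics/crop0.png",cv2.resize(c[:,:,::-1],None,fx=5,fy=5,interpolation=cv2.INTER_CUBIC))
def st(m,l):
    Q=P[m]; Q=Q[~np.isnan(Q[:,0])]; print(l,len(Q),Q.mean(0).round(4))
# canister lid & stand
x,y,z=P[...,0],P[...,1],P[...,2]
roi=np.zeros(x.shape,bool); roi[205:245,240:285]=1
for lo,hi in [(0.015,.035),(.035,.07),(.07,.1),(.1,.112),(.112,.14)]:
    st(roi&(z>lo)&(z<hi),(lo,hi))
m=roi&(z>.015)&(z<.035)
rc=cv2.minAreaRect((P[m][:,:2]*1000).astype(np.float32)); print("stand",rc)
m=roi&(z>.07)&(z<.14); rc=cv2.minAreaRect((P[m][:,:2]*1000).astype(np.float32)); print("can top",rc)
m=roi&(z>.112)&(z<.14); print((P[m]*1000).round())
for nm,cen in [("s2",(151,334)),("s3",(215,372))]:
    R=np.zeros(x.shape,bool); R[cen[0]-35:cen[0]+35,cen[1]-35:cen[1]+35]=1
    m=R&(z>.012)&(z<.06); print(nm,np.median(z[m]),cv2.minAreaRect((P[m][:,:2]*1000).astype(np.float32)))
# cage top
m=(z>.145)&(z<.163)&(x>.5); R=np.zeros(x.shape,bool); R[150:200,175:305]=1
print("cage top",cv2.minAreaRect((P[m&R][:,:2]*1000).astype(np.float32)),np.median(z[m&R]))
m=R&(z>.165)&(z<.2); print("bolt",(P[m]*1000).round().tolist()); vv,uu=np.where(m);print(list(zip(uu,vv)))
for t in ["paste_tin","oil_can","oilstone","canister_centre","stand_top","canister_handle","bolt_grip","gate_edge","bolt_nose"]:
    for o in spotter.trace("top",t)[:3]:
        Q=P[o["mask"]];print(t,round(o["conf"],2),o["centre"],o["mask"].sum(),np.nanmedian(Q,0).round(3),np.nanmax(Q,0).round(3),np.nanmin(Q,0).round(3))
E
```

```text
(0.015, 0.035) 265 [ 0.4498 -0.0202  0.0251]
(0.035, 0.07) 8 [ 0.4241 -0.0241  0.0418]
(0.07, 0.1) 380 [ 0.4549 -0.0271  0.0842]
(0.1, 0.112) 1 [ 0.4223 -0.0275  0.1081]
(0.112, 0.14) 79 [ 0.4547 -0.0274  0.1229]
stand ((458.3052978515625, -25.699909210205078), (84.38641357421875, 83.64142608642578), 9.680994987487793)
can top ((456.56787109375, -27.98324966430664), (69.20024871826172, 68.16995239257812), 3.5666515827178955)
[[488. -26. 115.]
 [488. -29. 116.]
 [485. -24. 115.]
 [484. -26. 122.]
 [485. -29. 119.]
 [485. -32. 121.]
 [481. -24. 122.]
 [480. -26. 127.]
 [481. -29. 123.]
 [482. -32. 120.]
 [478. -24. 123.]
 [478. -27. 123.]
 [478. -29. 126.]
 [479. -32. 121.]
 [474. -24. 127.]
 [475. -27. 125.]
 [475. -29. 126.]
 [476. -33. 120.]
 [472. -24. 122.]
 [472. -27. 122.]
 [472. -30. 124.]
 [469. -24. 123.]
 [469. -27. 122.]
 [470. -30. 123.]
 [466. -24. 125.]
 [466. -27. 125.]
 [466. -30. 125.]
 [463. -25. 125.]
 [463. -27. 125.]
 [464. -30. 122.]
 [460. -25. 126.]
 [460. -28. 125.]
 [460. -30. 128.]
 [457. -25. 126.]
 [457. -28. 128.]
 [457. -30. 129.]
 [455. -25. 125.]
 [455
[... 10836 characters left out ...]
01  0.131]
canister_handle 0.77 [262.0, 225.2] 450 [ 0.454 -0.027  0.085] [0.49  0.006 0.129] [ 0.422 -0.062  0.039]
bolt_grip 0.72 [257.5, 194.3] 340 [0.542 0.001 0.14 ] [0.575 0.129 0.193] [ 0.53  -0.119 -0.002]
bolt_grip 0.7 [244.4, 188.8] 826 [0.548 0.038 0.138] [0.587 0.172 0.193] [ 0.52  -0.116 -0.004]
gate_edge 0.66 [242.2, 189.9] 731 [0.548 0.032 0.139] [0.587 0.181 0.193] [ 0.52  -0.113 -0.004]
gate_edge 0.28 [250.3, 192.8] 262 [0.541 0.018 0.141] [0.58  0.104 0.193] [ 0.531 -0.116  0.034]
gate_edge 0.22 [255.7, 234.4] 266 [ 0.436 -0.009  0.025] [0.505 0.02  0.084] [ 0.413 -0.075 -0.005]
bolt_nose 0.76 [244.7, 190.7] 315 [0.541 0.02  0.14 ] [0.569 0.106 0.193] [ 0.531 -0.101 -0.004]
```

View pics/crop0.png

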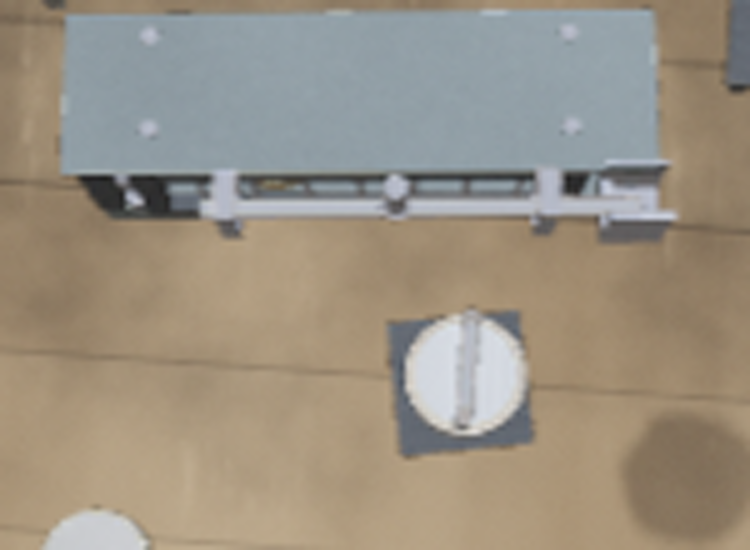

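The crop confirms it: the canister sits on the 84 mm stand, with its handle bar centre near (0.457, -0.028, 0.120) and the bar almost along world x. The other two stands measure about 118 mm, so they are ruled out. The cage yaw is about 4.2° and the pin top is near (0.542, 0.020, 0.19). The pin's offsets to the loops (85 and 95 mm) match the description. Next I move to a hover above the canister.

Emit:
{"fn": "move_arm", "kwargs": {"series": [[[0,0,-0.24,0.31,0.77,-0.02,1],[0,0,-0.24,0.31,0.77,-0.02,1],[0,0,-0.24,0.31,0.77,-0.02,1],[0,0,-0.24,0.31,0.77,-0.02,1],[0,0,-0.24,0.31,0.77,-0.02,1],[0,0,-0.24,0.31,0.77,-0.02,1],[0,0,-0.24,0.31,0.77,-0.02,1],[0,0,-0.24,0.31,0.77,-0.02,1],[0,0,-0.24,0.31,0.77,-0.02,1],[0,0,-0.24,0.31,0.77,-0.02,1],[0,0,-0.24,0.31,0.77,-0.02,1],[0,0,-0.24,0.31,0.77,-0.02,1],[0,0,0,0,0,0,1],[0,0,0,0,0,0,1]]]}}

```text
time_s: 3.35
tcp_pos: [0.4581, -0.0094, 0.2797]
ee_rot: [[0.009, 0.039, 0.999], [-0.003, 0.999, -0.039], [-1.0, -0.003, 0.009]]
wrist_force: [0.1, 0.1, -0.1]
gripper_width: 0.999
```

```bash
python3 - <<'E'
from h import *
s=r.sense(); print(s["time_s"],s["joints"].round(1),s["tcp_pos"].round(4),s["ee_rot"].round(3).tolist())
p,d,P,K,T=cloud("wrist"); cv2.imwrite("pics/w1.png",cv2.resize(p[:,:,::-1],None,fx=1.5,fy=1.5)); np.save("Pw1.npy",P)
print(T.round(3).tolist(),K[0,0])
for t in ["canister_handle","bolt_grip","stand_top","keeper_lip"]:
    for o in spotter.find_in("wrist",t)[:3]: print(t,o)
for X in [(.457,-.028,.12),(.542,.0205,.19),(.542,.0205,.171),(.458,-.026,.025)]: print(X,proj(X,K,T)*1.5)
x,y,z=P[...,0],P[...,1],P[...,2]
m=(z>.112)&(z<.128)&(abs(x-.457)<.06)&(abs(y+.028)<.05)
print(m.sum(),cv2.minAreaRect((P[m][:,:2]*1000).astype(np.float32)),P[m].mean(0))
m=(z>.15)&(z<.195)&(abs(x-.54)<.02)&(abs(y-.02)<.025)
if m.sum(): print(m.sum(),cv2.minAreaRect((P[m][:,:2]*1000).astype(np.float32)),P[m].min(0),P[m].max(0))
E
```

```text
3.35 [  19.4    6.   -23.4    0.4  -60.2 -111.8] [ 0.4581 -0.0094  0.2797] [[0.009, 0.039, 0.999], [-0.003, 0.999, -0.039], [-1.0, -0.003, 0.009]]
[[0.04, 0.967, 0.25, 0.392], [0.999, -0.038, -0.012, -0.009], [-0.002, 0.251, -0.968, 0.371], [0.0, 0.0, 0.0, 1.0]] 325.7712965082391
canister_handle {'centre': [233.6, 179.3], 'conf': 0.96}
bolt_grip {'centre': [274.2, 296.6], 'conf': 0.8}
bolt_grip {'centre': [235.2, 177.9], 'conf': 0.28}
stand_top {'centre': [262.2, 144.0], 'conf': 0.79}
keeper_lip {'centre': [240.3, 284.3], 'conf': 0.55}
keeper_lip {'centre': [508.2, 142.7], 'conf': 0.16}
(0.457, -0.028, 0.12) [354.67235729 289.18796191]
(0.542, 0.0205, 0.19) [466.69227707 514.50489454]
(0.542, 0.0205, 0.171) [460.3019609  486.43120579]
(0.458, -0.026, 0.025) [365.83503193 257.19084608]
979 ((455.34381103515625, -30.795162200927734), (10.0413179397583, 66.57244873046875), 89.44392395019531) [ 0.45272574 -0.03038094  0.12238097]
3 ((534.876220703125, 15.960806846618652), (1.6004457473754883, 0.20205894112586975), 78.9228286743164) [0.53462325 0.01519491 0.15008282] [0.53498992 0.01676553 0.15060586]
```

View pics/w1.png

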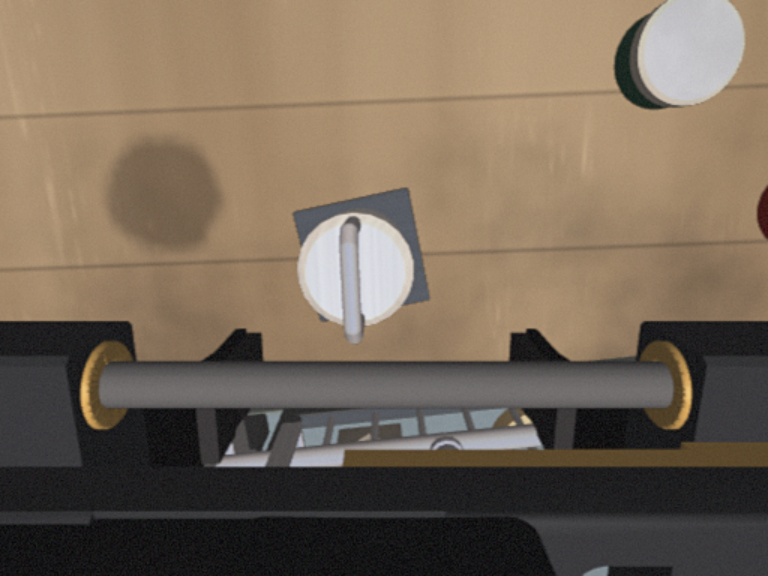

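Seen from the wrist, the handle bar runs from (350,222) to (355,338) in the picture, centred near world (0.456, -0.030). I align with it and descend.

Emit:
{"fn": "move_arm", "kwargs": {"series": [[[0,0.06,0.12,-0.03,-0.34,0,1],[0,0,0,0,0,-0.3,1],[0,0,0,0,0,-0.3,1],[0,0,0,0,0,-0.3,1],[0,0,0,0,0,-0.3,1],[0,0,0,0,0,0,1],[0,0,0,0,0,0,1]]]}}

```text
time_s: 4.47
tcp_pos: [0.4556, -0.0361, 0.208]
ee_rot: [[0.005, 0.032, 0.999], [-0.002, 0.999, -0.032], [-1.0, -0.002, 0.005]]
wrist_force: [0.3, 0.4, 1.5]
gripper_width: 0.998
```

```bash
python3 - <<'E'
from h import *
s=r.sense(); print(s["time_s"],s["tcp_pos"].round(4),s["ee_rot"].round(3).tolist())
p,d,P,K,T=cloud("wrist"); cv2.imwrite("pics/w2.png",cv2.resize(p[:,:,::-1],None,fx=1.5,fy=1.5))
x,y,z=P[...,0],P[...,1],P[...,2]
m=(z>.112)&(z<.130)&(abs(x-.457)<.06)&(abs(y+.028)<.025)
print(m.sum(),cv2.minAreaRect((P[m][:,:2]*1000).astype(np.float32)),P[m].mean(0))
E
```

```text
4.475 [ 0.4556 -0.0361  0.208 ] [[0.005, 0.032, 0.999], [-0.002, 0.999, -0.032], [-1.0, -0.002, 0.005]]
1262 ((455.5361022949219, -30.413835525512695), (9.984574317932129, 67.46187591552734), 89.52239990234375) [ 0.44275396 -0.030377    0.12217254]
```

View pics/w2.png

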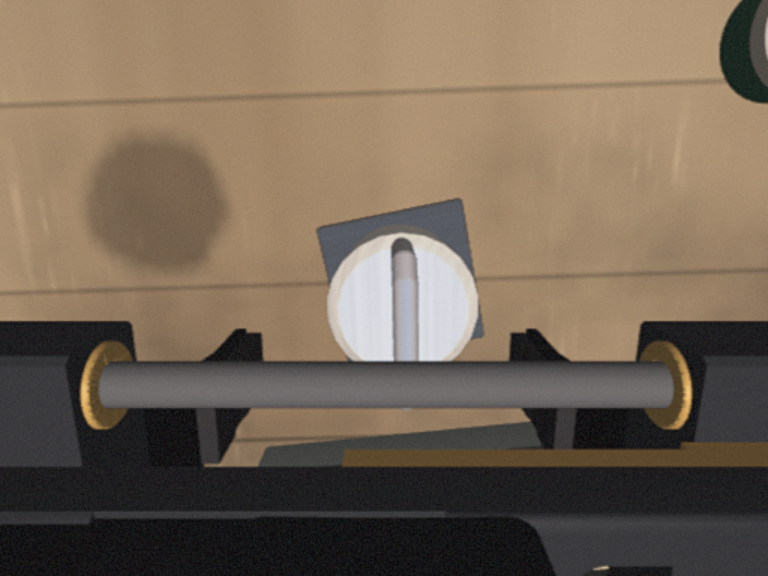

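The bar is at column 404, slightly right of the jaws' middle (386). I correct +5 mm in y, go down the last 37 mm and close.

Emit:
{"fn": "move_arm", "kwargs": {"series": [[[0,0.03,0,0,0.09,-0.2,1],[0,0,0,0,0,-0.2,1],[0,0,0,0,0,-0.15,1],[0,0,0,0,0,0,1],[0,0,0,0,0,0,1]]]}}

```text
time_s: 5.15
tcp_pos: [0.4558, -0.0301, 0.1734]
ee_rot: [[0.002, 0.032, 0.999], [-0.002, 0.999, -0.032], [-1.0, -0.002, 0.002]]
wrist_force: [1.2, -0.9, -0.0]
gripper_width: 0.999
```

Emit:
{"fn": "move_arm", "kwargs": {"series": [[[0,0,0,0,0,-0.03,1],[0,0,0,0,0,0,0],[0,0,0,0,0,0,0],[0,0,0,0,0,0,0],[0,0,0,0,0,0,0],[0,0,0,0,0,0,0],[0,0,0,0,0,0,0]]]}}

```text
time_s: 6.02
tcp_pos: [0.4563, -0.03, 0.1723]
ee_rot: [[0.004, 0.032, 0.999], [-0.002, 0.999, -0.032], [-1.0, -0.001, 0.004]]
wrist_force: [0.1, -0.2, -0.4]
gripper_width: 0.4
```

Emit:
{"fn": "move_arm", "kwargs": {"series": [[[0,0,0,0,0,0,0],[0,0,0,0,0,0,0],[0,0,0,0,0,0,0],[0,0,0,0,0,0,0],[0,0,0,0,0,0,0]]]}}

```text
time_s: 6.65
tcp_pos: [0.4565, -0.0297, 0.1722]
ee_rot: [[0.005, 0.032, 0.999], [-0.001, 1.0, -0.032], [-1.0, -0.001, 0.005]]
wrist_force: [1.1, 0.8, -0.9]
gripper_width: 0.108
```

The opening is 0.108 (9.4 mm), so the 10 mm bar is gripped. I lift it.

Emit:
{"fn": "move_arm", "kwargs": {"series": [[[0,0,0,0,0,0.15,0],[0,0,0,0,0,0.25,0],[0,0,0,0,0,0.3,0],[0,0,0,0,0,0.2,0],[0,0,0,0,0,0,0]]]}}

```text
time_s: 7.28
tcp_pos: [0.4536, -0.0305, 0.2268]
ee_rot: [[-0.003, 0.033, 0.999], [-0.002, 0.999, -0.033], [-1.0, -0.002, -0.003]]
wrist_force: [0.8, -0.3, -4.0]
gripper_width: 0.105
```

```bash
python3 - <<'E'
from h import *
p,d,P,K,T=cloud("wrist"); cv2.imwrite("pics/w3.png",p[:,:,::-1])
p,d,P,K,T=cloud("scene"); cv2.imwrite("pics/s3.png",cv2.resize(p[:,:,::-1],None,fx=1.5,fy=1.5))
s=r.sense();print(s["tcp_pos"],s["wrist_force"])
E
```

```text
[ 0.45288078 -0.03060997  0.22569801] [-0.08683779 -0.04518971 -3.75612972]
```

View pics/w3.png

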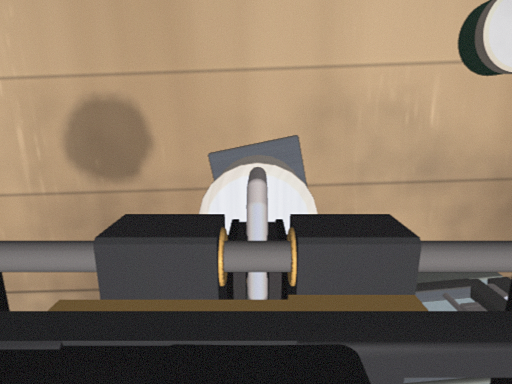

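View pics/s3.png

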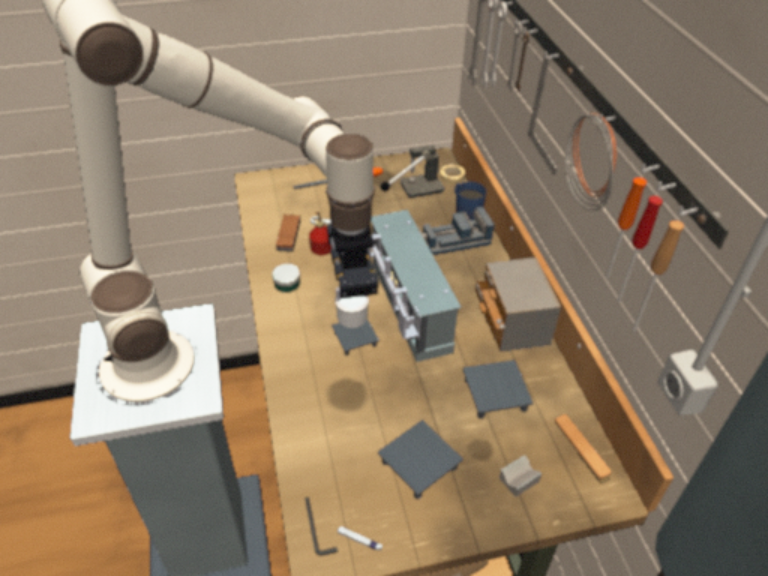

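Held level; the force says about 0.38 kg. I move it right to about (0.42, -0.20), well outside the gate's 270 mm sweep (0.40 m from the hinge).

Emit:
{"fn": "move_arm", "kwargs": {"series": [[[0,0,0,-0.05,-0.2,0,0],[0,0,0,-0.08,-0.4,0,0],[0,0,0,-0.1,-0.5,0,0],[0,0,0,-0.1,-0.5,0,0],[0,0,0,-0.1,-0.5,0,0],[0,0,0,-0.08,-0.4,-0.05,0],[0,0,0,-0.05,-0.2,-0.1,0],[0,0,0,0,0,-0.2,0],[0,0,0,0,0,-0.25,0],[0,0,0,0,0,-0.25,0],[0,0,0,0,0,-0.15,0],[0,0,0,0,0,0,0]]]}}

```text
time_s: 8.88
tcp_pos: [0.4126, -0.1987, 0.1559]
ee_rot: [[-0.021, 0.033, 0.999], [-0.001, 0.999, -0.033], [-1.0, -0.002, -0.021]]
wrist_force: [0.2, 1.2, -2.5]
gripper_width: 0.102
```

Emit:
{"fn": "move_arm", "kwargs": {"series": [[[0,-0.15,0,0,0,0,0],[0,0,0,0,0,-0.05,0],[0,0,0,0,0,-0.04,0],[0,0,0,0,0,0,0]]]}}

```text
time_s: 9.38
tcp_pos: [0.4136, -0.1984, 0.1514]
ee_rot: [[0.005, 0.032, 0.999], [-0.002, 0.999, -0.032], [-1.0, -0.002, 0.005]]
wrist_force: [-0.1, -0.4, -3.8]
gripper_width: 0.105
```

Emit:
{"fn": "move_arm", "kwargs": {"series": [[[0,0,0,0,0,-0.04,0],[0,0,0,0,0,-0.03,0],[0,0,0,0,0,0,0],[0,0,0,0,0,0,0]]]}}

```text
time_s: 9.88
tcp_pos: [0.4139, -0.1986, 0.1472]
ee_rot: [[0.006, 0.032, 0.999], [-0.002, 0.999, -0.032], [-1.0, -0.002, 0.006]]
wrist_force: [-0.2, 0.4, -2.4]
gripper_width: 0.101
```

Emit:
{"fn": "move_arm", "kwargs": {"series": [[[0,0,0,0,0,-0.03,0],[0,0,0,0,0,-0.02,0],[0,0,0,0,0,0,0]]]}}

```text
time_s: 10.25
tcp_pos: [0.4152, -0.1989, 0.1476]
ee_rot: [[0.009, 0.03, 1.0], [-0.004, 1.0, -0.03], [-1.0, -0.004, 0.009]]
wrist_force: [0.6, -0.5, -3.7]
gripper_width: 0.104
```

```bash
python3 - <<'E'
from h import *
for n in ["scene","top","scene"]:
    p,d,P,K,T=cloud(n); s=r.sense();print(s["time_s"],s["tcp_pos"].round(4),s["wrist_force"].round(2),s["moment"].round(2))
    if n=="top":
        x,y,z=P[...,0],P[...,1],P[...,2]; m=(abs(x-.414)<.06)&(abs(y+.199)<.06)
        print(np.histogram(z[m&(z>.03)],np.arange(.03,.2,.01)))
cv2.imwrite("pics/s4.png",cv2.resize(p[160:260,160:310,::-1],None,fx=5,fy=5))
E
```

```text
10.3 [ 0.4152 -0.1989  0.1475] [-0.45 -0.49 -3.53] [-0.03 -0.06 -0.03]
10.35 [ 0.4151 -0.1989  0.1473] [ 0.3   0.02 -1.57] [ 0.09 -0.01 -0.01]
(array([ 0,  1, 20,  4,  0,  0,  0,  0,  0,  0,  0,  1,  7, 57, 49, 15]), array([0.03, 0.04, 0.05, 0.06, 0.07, 0.08, 0.09, 0.1 , 0.11, 0.12, 0.13,
       0.14, 0.15, 0.16, 0.17, 0.18, 0.19]))
10.4 [ 0.4152 -0.1989  0.1473] [ 0.64 -1.42 -2.32] [ 0.2  -0.08  0.07]
```

View pics/s4.png

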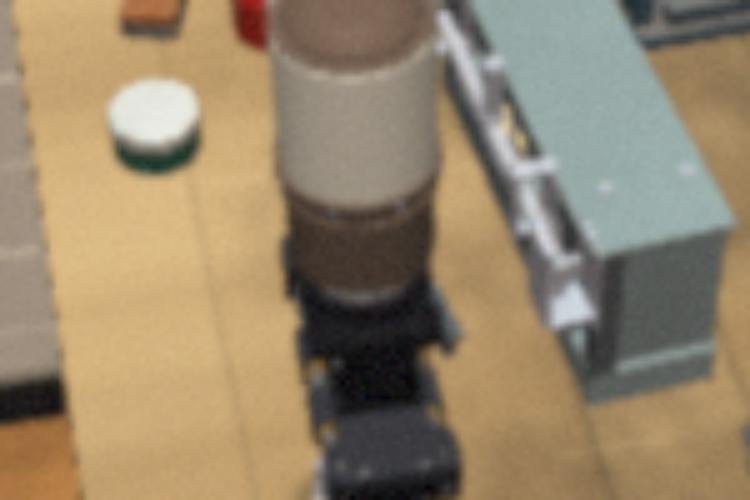

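Emit:
{"fn": "move_arm", "kwargs": {"series": [[[0,-0.05,0,0,0,-0.05,0],[0,0,0,0,0,-0.04,0],[0,0,0,0,0,0,0]]]}}

```text
time_s: 10.78
tcp_pos: [0.4174, -0.1993, 0.1478]
ee_rot: [[0.02, 0.025, 0.999], [-0.007, 1.0, -0.025], [-1.0, -0.006, 0.02]]
wrist_force: [0.1, -0.7, -4.0]
gripper_width: 0.102
```

```bash
python3 - <<'E'
from h import *
for n in ["wrist","wrist","wrist"]:
    p,d,P,K,T=cloud(n); s=r.sense();print(s["time_s"],s["tcp_pos"].round(4),s["wrist_force"].round(2),s["ee_rot"][0].round(3))
x,y,z=P[...,0],P[...,1],P[...,2]
cv2.imwrite("pics/w4.png",p[:,:,::-1])
m=(abs(x-.414)<.06)&(abs(y+.199)<.04)&(z<.1)&(z>.03)
print(np.histogram(z[m],np.arange(.03,.1,.005)))
E
```

```text
10.825 [ 0.4175 -0.1994  0.1476] [ 0.29 -0.08 -3.15] [0.02  0.025 0.999]
10.875 [ 0.4174 -0.1994  0.1472] [ 1.39 -0.04  0.32] [0.019 0.025 0.999]
10.925 [ 0.4176 -0.1994  0.1472] [ 0.25 -0.33 -0.96] [0.019 0.025 0.999]
(array([  64,   12,    0,   16,  503, 3015,  711,   27,   35,   92,  138,
        212,  405, 1478]), array([0.03 , 0.035, 0.04 , 0.045, 0.05 , 0.055, 0.06 , 0.065, 0.07 ,
       0.075, 0.08 , 0.085, 0.09 , 0.095, 0.1  ]))
```

View pics/w4.png

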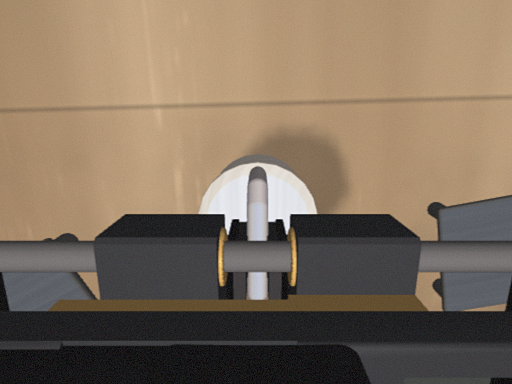

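The TCP no longer goes down (it stays at 0.1475) and the lid is at about 58 to 60 mm, so the canister stands on the worktop. I level the wrist and open.

Emit:
{"fn": "move_arm", "kwargs": {"series": [[[0,0.12,0,0,0,0,0],[0,0,0,0,0,0,0.2],[0,0,0,0,0,0,0.4],[0,0,0,0,0,0,0.7],[0,0,0,0,0,0,1],[0,0,0,0,0,0,1],[0,0,0,0,0,0,1],[0,0,0,0,0,0,1],[0,0,0,0,0,0,1],[0,0,0,0,0,0,1]]]}}

```text
time_s: 12.18
tcp_pos: [0.4181, -0.1997, 0.1468]
ee_rot: [[0.001, 0.025, 1.0], [-0.007, 1.0, -0.025], [-1.0, -0.007, 0.001]]
wrist_force: [0.7, -0.7, 0.4]
gripper_width: 0.971
```

```bash
python3 - <<'E'
from h import *
p,d,P,K,T=cloud("wrist"); s=r.sense();print(s["time_s"],s["tcp_pos"].round(4),s["wrist_force"].round(2),s["ee_rot"][0].round(3))
x,y,z=P[...,0],P[...,1],P[...,2]
cv2.imwrite("pics/w5.png",p[:,:,::-1])
m=(abs(x-.40)<.05)&(abs(y+.199)<.03)&(z<.07)&(z>.05)
Q=P[m];A=np.c_[Q[:,:2],np.ones(len(Q))];print(len(Q),np.linalg.lstsq(A,Q[:,2],rcond=None)[0],Q.mean(0))
E
```

```text
12.225 [ 0.4181 -0.1997  0.1468] [ 0.61 -0.63  0.15] [0.001 0.025 1.   ]
5861 [ 0.06484282 -0.01138941  0.03019613] [ 0.40510588 -0.19935254  0.05873485]
```

View pics/w5.png

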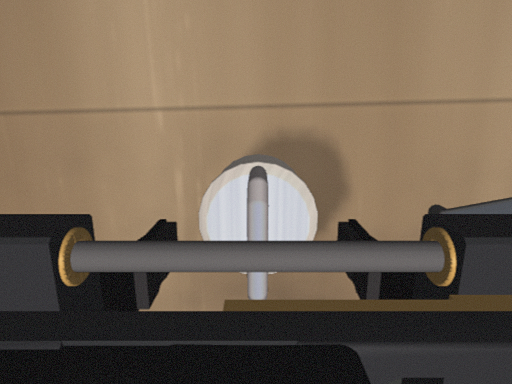

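Open, with the canister standing. I rise clear and go to a viewing point short of the bolt pin.

Emit:
{"fn": "move_arm", "kwargs": {"series": [[[0,0,0,0,0,0.2,1],[0,0,0,0,0,0.5,1],[0,0,0,0,0,0.6,1],[0,0,0,0,0,0.6,1],[0,0,0.12,0.15,0.6,0.4,1],[0,0,0.12,0.15,0.6,0.2,1],[0,0,0.12,0.15,0.6,0,1],[0,0,0.12,0.15,0.6,0,1],[0,0,0.12,0.15,0.6,0,1],[0,0,0.12,0.15,0.6,0,1],[0,0,0,0,0,0,1],[0,0,0,0,0,0,1]]]}}

```text
time_s: 13.72
tcp_pos: [0.4716, 0.0224, 0.3126]
ee_rot: [[0.015, -0.078, 0.997], [-0.005, 0.997, 0.078], [-1.0, -0.006, 0.014]]
wrist_force: [0.1, -0.7, -0.3]
gripper_width: 0.998
```

```bash
python3 - <<'E'
from h import *
p,d,P,K,T=cloud("wrist"); s=r.sense();print(s["time_s"],s["tcp_pos"].round(4),s["joints"].round(1),s["ee_rot"].round(3).tolist())
x,y,z=P[...,0],P[...,1],P[...,2]
cv2.imwrite("pics/w6.png",cv2.resize(p[:,:,::-1],None,fx=1.5,fy=1.5))
m=(abs(x-.542)<.02)&(abs(y-.02)<.025)&(z>.150)&(z<.2)
if m.sum(): print(m.sum(),P[m].min(0),P[m].max(0),cv2.minAreaRect((P[m][:,:2]*1000).astype(np.float32)))
for zz in (.171,.19): print(proj((.542,.0205,zz),K,T)*1.5)
p,d,P,K,T=cloud("top"); cv2.imwrite("pics/t6.png",cv2.resize(p[130:290,140:350,::-1],None,fx=3.5,fy=3.5,interpolation=cv2.INTER_CUBIC))
x,y,z=P[...,0],P[...,1],P[...,2]
m=(abs(x-.414)<.06)&(abs(y+.199)<.06)&(z>.04)&(z<.12); print("can",m.sum(),cv2.minAreaRect((P[m][:,:2]*1000).astype(np.float32)),z[m].max())
E
```

```text
13.775 [0.4716 0.0222 0.3127] [  22.8    5.7  -18.8    0.7  -64.8 -108.6] [[0.015, -0.077, 0.997], [-0.005, 0.997, 0.077], [-1.0, -0.006, 0.015]]
771 [ 0.53415533 -0.0049204   0.15076899] [0.56197717 0.04473884 0.19117165] ((548.0640869140625, 19.912702560424805), (49.65976333618164, 27.816551208496094), 89.98452758789062)
[376.84792972 424.79770902]
[375.98642794 444.98436222]
can 454 ((416.7840881347656, -199.44485473632812), (68.90337371826172, 69.27088928222656), 1.7860641479492188) 0.10377469316044508
```

View pics/w6.png

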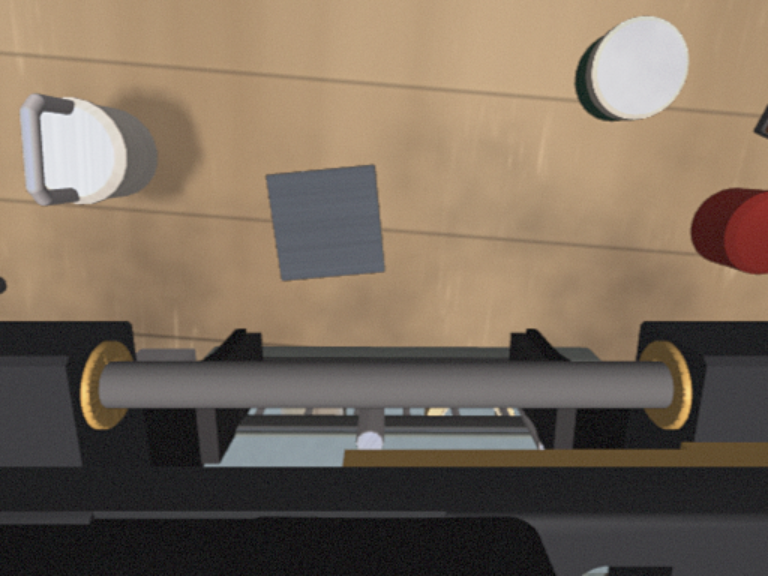

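View pics/t6.png

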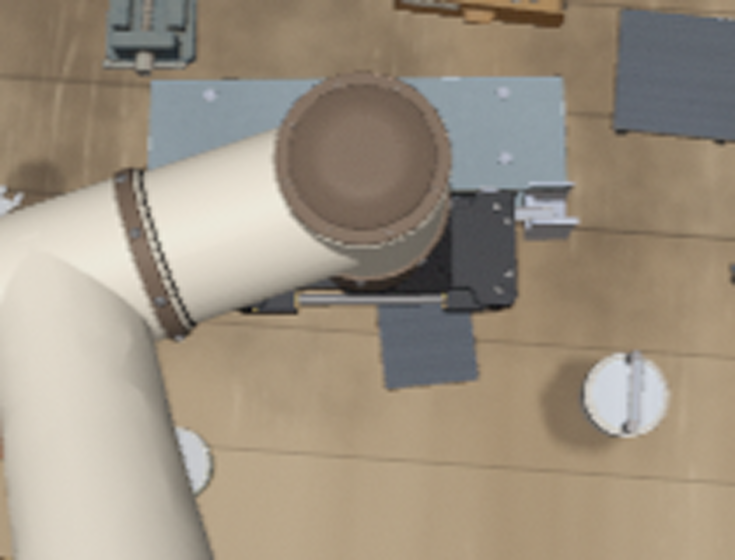

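The canister stands at (0.417, -0.199), 0.18 m from the stand. In the wrist view the pin's top shows at (370,441). I refine its position with the depth.

```bash
python3 - <<'E'
from h import *
p,d,P,K,T=cloud("wrist"); x,y,z=P[...,0],P[...,1],P[...,2]
m=(abs(x-.542)<.025)&(abs(y-.02)<.03)&(z>.183)&(z<.2)
v,u=np.where(m); print(m.sum(),P[m].mean(0),u.min(),u.max(),v.min(),v.max(),cv2.minAreaRect((P[m][:,:2]*1000).astype(np.float32)))
print(unproj_z((246.3,293.5),.190,K,T))
P0=np.load("P0.npy"); x,y,z=P0[...,0],P0[...,1],P0[...,2]
m=(abs(x-.542)<.025)&(abs(y-.02)<.03)&(z>.183)&(z<.2); print(P0[m].mean(0))
E
```

```text
261 [0.53904402 0.01667914 0.18822859] 238 255 283 299 ((539.5345458984375, 16.589746475219727), (10.473692893981934, 12.824878692626953), 7.281432151794434)
[0.53934586 0.01663448 0.19      ]
[0.54155264 0.02022974 0.1897497 ]
```

Emit:
{"fn": "move_arm", "kwargs": {"series": [[[0.04,0.11,0,0.55,-0.04,0,1],[0,0,0,0.55,-0.04,0,1],[0,0,0,0,0,-0.3,1],[0,0,0,0,0,-0.3,1],[0,0,0,0,0,0,1],[0,0,0,0,0,0,1]]]}}

```text
time_s: 14.62
tcp_pos: [0.539, 0.0117, 0.2769]
ee_rot: [[0.0, -0.069, 0.998], [0.001, 0.998, 0.069], [-1.0, 0.001, 0.0]]
wrist_force: [-0.7, -0.4, -0.2]
gripper_width: 1.003
```

```bash
python3 - <<'E'
from h import *
p,d,P,K,T=cloud("wrist"); s=r.sense();print(s["time_s"],s["tcp_pos"].round(4),s["ee_rot"].round(3).tolist())
cv2.imwrite("pics/w7.png",cv2.resize(p[:,:,::-1],None,fx=1.5,fy=1.5))
p,d,P,K,T=cloud("scene");cv2.imwrite("pics/s7.png",cv2.resize(p[100:260,180:330,::-1],None,fx=4,fy=3.7))
E
```

```text
14.675 [0.5388 0.0117 0.2769] [[-0.0, -0.069, 0.998], [0.001, 0.998, 0.069], [-1.0, 0.001, -0.0]]
```

View pics/w7.png

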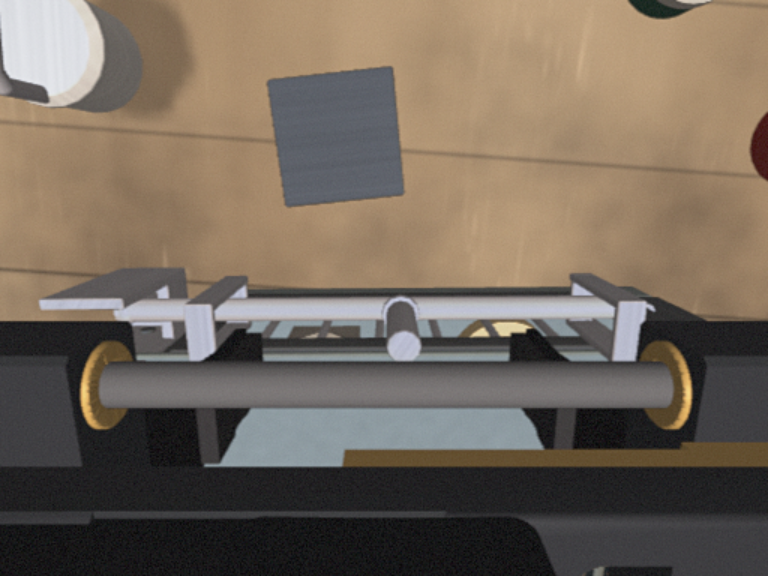

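View pics/s7.png

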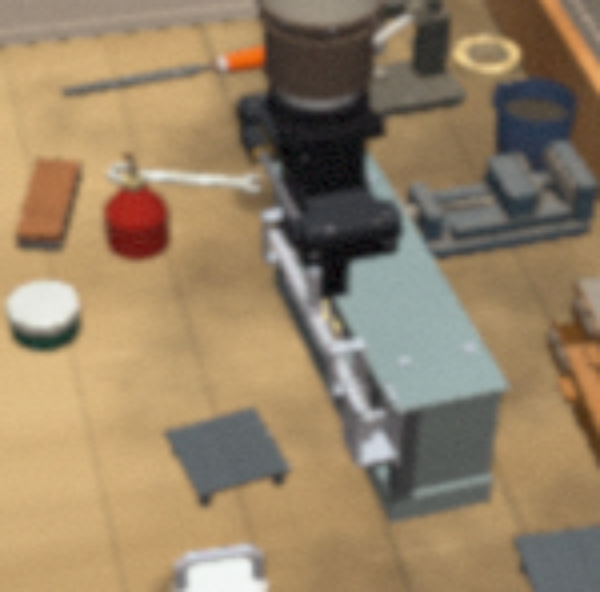

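The pin's top is at (404,346), a little right of the jaws' middle. I compute the remaining offset.

```bash
python3 - <<'E'
from h import *
K=viewer.camera_params("wrist")["mtx"];T=viewer.camera_params("wrist")["pose"]
print(unproj_z((269.5,230.3),.190,K,T), unproj_z((268,204),.142,K,T), r.sense()["tcp_pos"], unproj_z((257.3,230.3),.19,K,T))
E
```

```text
[0.54072294 0.01777276 0.19      ] [0.53852709 0.01838509 0.142     ] [0.53887342 0.01190517 0.27693514] [0.54121064 0.01067581 0.19      ]
```

Emit:
{"fn": "move_arm", "kwargs": {"series": [[[0,0,0,0.03,0.1,-0.3,1],[0,0,0,0,0,-0.3,1],[0,0,0,0,0,-0.3,0.7],[0,0,0,0,0,0,0.5],[0,0,0,0,0,0,0.3],[0,0,0,0,0,0,0.3]]]}}

```text
time_s: 15.48
tcp_pos: [0.5428, 0.0186, 0.2279]
ee_rot: [[0.012, -0.07, 0.997], [0.003, 0.998, 0.07], [-1.0, 0.003, 0.012]]
wrist_force: [-0.4, 0.5, -0.1]
gripper_width: 0.63
```

```bash
python3 - <<'E'
from h import *
p,d,P,K,T=cloud("wrist"); s=r.sense();print(s["time_s"],s["tcp_pos"].round(4),s["ee_rot"].round(3).tolist(),s["gripper_width"],s["wrist_force"])
cv2.imwrite("pics/w8.png",cv2.resize(p[:,:,::-1],None,fx=1.5,fy=1.5))
E
```

```text
15.525 [0.5429 0.0186 0.228 ] [[0.012, -0.071, 0.997], [0.003, 0.998, 0.07], [-1.0, 0.003, 0.012]] 0.5792608721533002 [ 0.10912055 -0.21429975 -0.07824878]
```

View pics/w8.png

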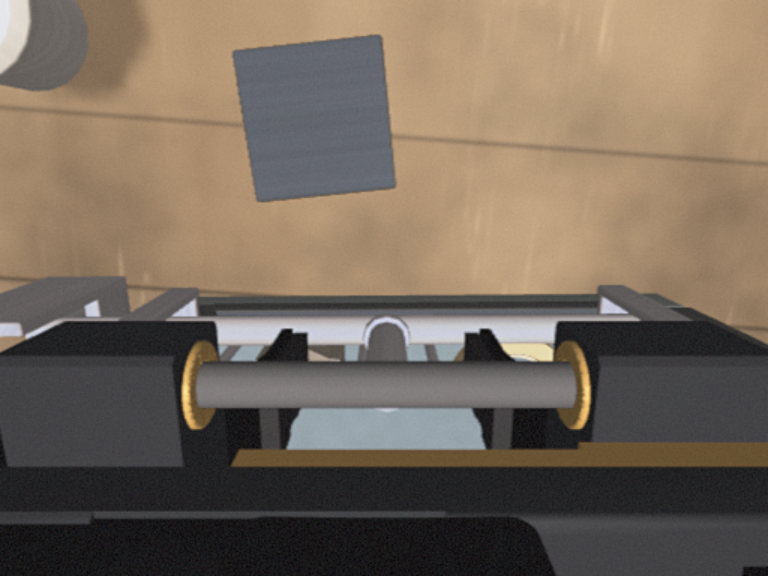

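The pin is centred between the pads (column 387). I trim x by -3 mm, tilt and z, then close.

Emit:
{"fn": "move_arm", "kwargs": {"series": [[[0,0.08,0,-0.04,0,-0.1,0.3],[0,0,0,0,0,0,0],[0,0,0,0,0,0,0],[0,0,0,0,0,0,0],[0,0,0,0,0,0,0],[0,0,0,0,0,0,0],[0,0,0,0,0,0,0]]]}}

```text
time_s: 16.4
tcp_pos: [0.5405, 0.0186, 0.2222]
ee_rot: [[0.001, -0.07, 0.998], [0.004, 0.998, 0.07], [-1.0, 0.004, 0.001]]
wrist_force: [0.4, 0.5, -0.3]
gripper_width: 0.152
```

Gripped (13.2 mm for the 14 mm pin). I raise the bolt.

Emit:
{"fn": "move_arm", "kwargs": {"series": [[[0,0,0,0,0,0.12,0],[0,0,0,0,0,0.12,0],[0,0,0,0,0,0.1,0],[0,0,0,0,0,0,0],[0,0,0,0,0,0,0]]]}}

```text
time_s: 17.02
tcp_pos: [0.5401, 0.0186, 0.2437]
ee_rot: [[0.0, -0.07, 0.998], [0.004, 0.998, 0.07], [-1.0, 0.004, 0.001]]
wrist_force: [0.4, 0.5, -1.3]
gripper_width: 0.149
```

Raised 21.5 mm with no resistance beyond the bolt's weight. Now I draw it along +y of the cage.

Emit:
{"fn": "move_arm", "kwargs": {"series": [[[0,0,0,-0.01,0.14,0,0],[0,0,0,-0.015,0.2,0,0],[0,0,0,-0.015,0.2,0,0],[0,0,0,-0.01,0.15,0,0],[0,0,0,0,0,0,0],[0,0,0,0,0,0,0]]]}}

```text
time_s: 17.77
tcp_pos: [0.5367, 0.0635, 0.2433]
ee_rot: [[-0.001, -0.071, 0.997], [0.003, 0.997, 0.071], [-1.0, 0.003, -0.0]]
wrist_force: [-0.5, -0.3, -1.9]
gripper_width: 0.152
```

```bash
python3 - <<'E'
from h import *
p,d,P,K,T=cloud("wrist"); s=r.sense();print(s["time_s"],s["tcp_pos"].round(4),s["ee_rot"].round(3).tolist(),s["gripper_width"],s["wrist_force"],s["joints"].round(1))
cv2.imwrite("pics/w9.png",cv2.resize(p[:,:,::-1],None,fx=1.5,fy=1.5))
p,d,P,K,T=cloud("scene");cv2.imwrite("pics/s9.png",cv2.resize(p[100:260,180:330,::-1],None,fx=4,fy=3.7))
E
```

```text
17.825 [0.5367 0.0634 0.2433] [[-0.0, -0.071, 0.997], [0.004, 0.997, 0.071], [-1.0, 0.004, -0.0]] 0.15216133727672249 [ 0.26588114  1.402259   -1.78993563] [  23.8   16.3  -15.5   -0.2  -58.1 -109.7]
```

View pics/w9.png

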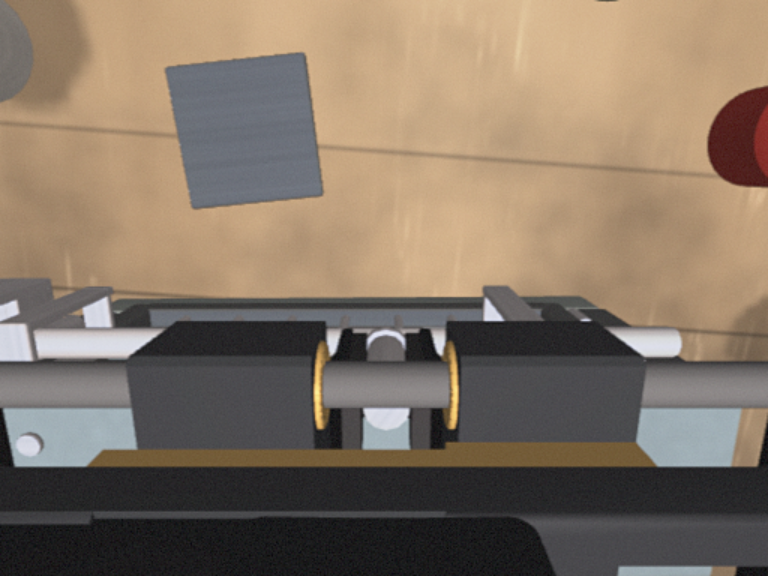

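View pics/s9.png

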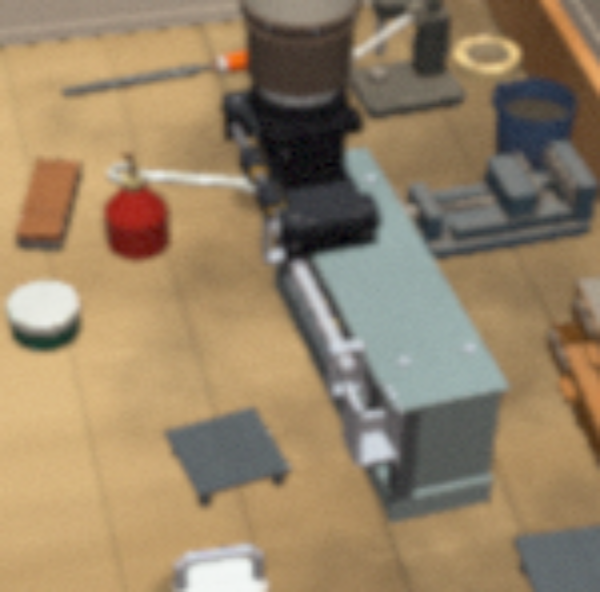

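The bolt is drawn about 45 mm and the pin is still centred in the pads. I start the arc about the hinge near (0.550, 0.178): 12° first, then check.

Emit:
{"fn": "move_arm", "kwargs": {"series": [[[0,0,-0.5,-0.13,0.02,0,0],[0,0,-0.5,-0.13,0.03,0,0],[0,0,-0.5,-0.13,0.04,0,0],[0,0,0,0,0,0,0]]]}}

```text
time_s: 18.38
tcp_pos: [0.5136, 0.0682, 0.2434]
ee_rot: [[0.003, 0.145, 0.989], [0.004, 0.989, -0.145], [-1.0, 0.005, 0.002]]
wrist_force: [0.7, -0.4, -2.6]
gripper_width: 0.149
```

```bash
cat > a.py <<'E'
from h import *
import sys
n=sys.argv[1]
p,d,P,K,T=cloud("wrist"); s=r.sense();t=s["tcp_pos"];R=s["ee_rot"];g=t+.051*R[:,0]
yaw=np.degrees(np.arctan2(-R[0,1],R[1,1]))
h=np.array([.5504,.178]);v=g[:2]-h; v0=np.array([-13.7,-114.3])
phi=-np.degrees(np.arctan2(v0[0]*v[1]-v0[1]*v[0],v0@v))
print(s["time_s"],t.round(4),R[:,0].round(3),"yaw",yaw,"phi",phi,"r",np.linalg.norm(v),s["gripper_width"],s["wrist_force"].round(1),s["joints"].round(1),s["joint_velocities"].round(1))
cv2.imwrite(f"pics/w{n}.png",cv2.resize(p[:,:,::-1],None,fx=1.2,fy=1.2))
p,d,P,K,T=cloud("scene");cv2.imwrite(f"pics/s{n}.png",cv2.resize(p[100:260,160:330,::-1],None,fx=4,fy=3.7))
E
python3 a.py 10
```

```text
18.425 [0.514  0.0681 0.2435] [ 0.003  0.004 -1.   ] yaw -8.307979814129718 phi 11.437300023112419 r 0.11546309297188799 0.14934208589765444 [ 1.1  0.  -2. ] [  25.4   14.1  -18.6   -0.2  -57.  -123.6] [-0.2  0.5  0.5  0.3 -0.   0.4]
```

View pics/s10.png

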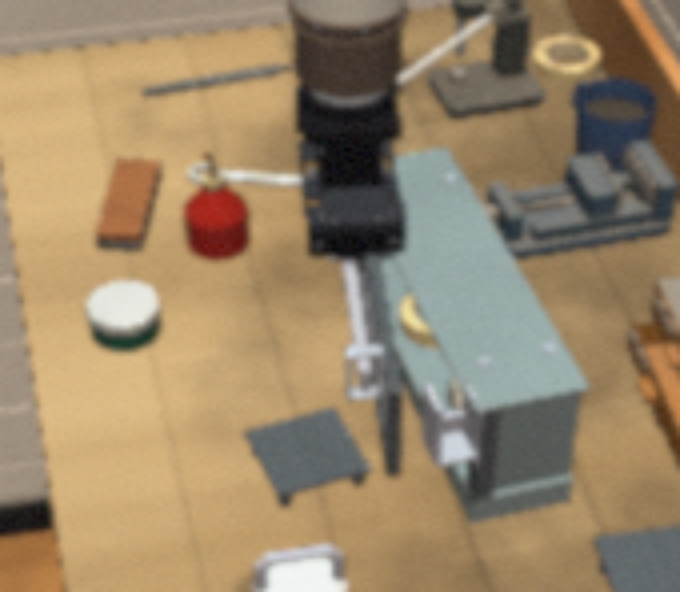

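The gate swings with the gripper: its free edge is at (392,470), and the keeper stays behind at (455,435). I continue to about 40°.

Emit:
{"fn": "move_arm", "kwargs": {"series": [[[0,0,-0.5,-0.125,0.045,0,0],[0,0,-0.5,-0.12,0.055,0,0],[0,0,-0.5,-0.12,0.065,0,0],[0,0,-0.5,-0.115,0.07,0,0],[0,0,0,0,0,0,0]]]}}

```text
time_s: 19.1
tcp_pos: [0.4872, 0.0816, 0.2437]
ee_rot: [[0.006, 0.414, 0.91], [0.001, 0.91, -0.414], [-1.0, 0.004, 0.005]]
wrist_force: [-0.2, -0.4, -1.0]
gripper_width: 0.147
```

```bash
python3 a.py 11
```

```text
19.15 [0.4875 0.0815 0.2438] [ 0.007  0.001 -1.   ] yaw -24.443807542207658 phi 26.121084033611076 r 0.11494571800108674 0.15110712365134218 [ 0.4  0.2 -1.8] [ 2.840e+01  1.170e+01 -2.190e+01  1.000e-01 -5.600e+01 -1.429e+02] [-0.2  0.3  0.3  0.1 -0.  -0.1]
```

Emit:
{"fn": "move_arm", "kwargs": {"series": [[[0,0,-0.38,-0.1,0.07,0,0],[0,0,-0.38,-0.095,0.077,0,0],[0,0,-0.38,-0.095,0.083,0,0],[0,0,-0.38,-0.09,0.09,0,0],[0,0,0,0,0,0,0],[0,0,0,0,0,0,0]]]}}

```text
time_s: 19.95
tcp_pos: [0.4676, 0.0984, 0.2441]
ee_rot: [[0.008, 0.597, 0.802], [-0.005, 0.802, -0.597], [-1.0, 0.001, 0.01]]
wrist_force: [1.1, -1.4, -1.1]
gripper_width: 0.153
```

```bash
python3 a.py 12
```

```text
20.0 [0.4676 0.0984 0.2441] [ 0.009 -0.005 -1.   ] yaw -36.68194467401377 phi 39.05960001139271 r 0.11475206094353854 0.1475714740149544 [ 1.  -1.6 -2.2] [  31.7   10.1  -24.2    0.6  -55.5 -158.7] [ 0.1 -0.1  0.  -0.1  0.1 -0.6]
```

View pics/s12.png

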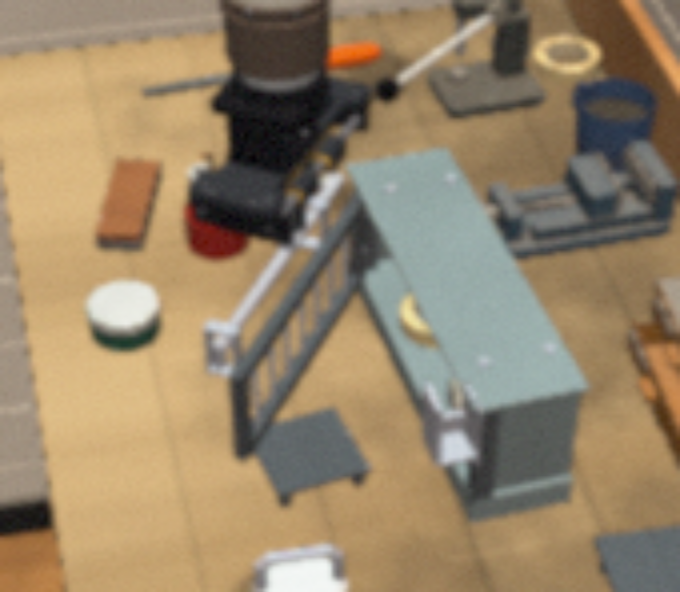

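View pics/w12.png

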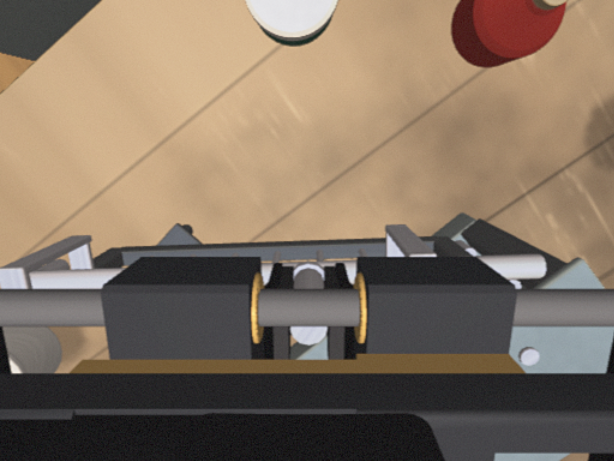

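The gate stands open with the pin held. I do a last check of the gate line, canister and bystanders, after a short hold.

Emit:
{"fn": "move_arm", "kwargs": {"series": [[[0,0,0,0,0,0,0],[0,0,0,0,0,0,0],[0,0,0,0,0,0,0],[0,0,0,0,0,0,0]]]}}

```text
time_s: 20.55
tcp_pos: [0.4678, 0.0981, 0.2442]
ee_rot: [[0.008, 0.597, 0.802], [-0.005, 0.802, -0.597], [-1.0, 0.001, 0.01]]
wrist_force: [1.2, -1.5, -1.8]
gripper_width: 0.151
```

```bash
python3 a.py 13; python3 - <<'E'
from h import *
p,d,P,K,T=cloud("scene"); x,y,z=P[...,0],P[...,1],P[...,2]
m=(z>.143)&(z<.152)&(x<.53)&(x>.36)&(y<.06)&(y>-.1)
Q=P[m][:,:2].astype(np.float32); l=cv2.fitLine(Q,cv2.DIST_HUBER,0,.01,.01).ravel(); print("gate/bolt line",len(Q),l,np.degrees(np.arctan2(l[0],l[1])))
m=(abs(x-.417)<.06)&(abs(y+.199)<.06)&(z>.05)&(z<.12);print("can",np.nanmedian(P[m],0),np.nanmax(z[m]))
m=(abs(x-.417)<.06)&(abs(y+.199)<.05)&(z>.053)&(z<.067);Q=P[m];print("lid plane",np.linalg.lstsq(np.c_[Q[:,:2],np.ones(len(Q))],Q[:,2],rcond=None)[0],Q.mean(0))
for n,zr in [("paste_tin",(.034,.045)),("oil_can",(.03,.16)),("oilstone",(.018,.03))]:
    for o in spotter.trace("scene",n)[:1]:
        k=o["mask"]&(z>zr[0])&(z<zr[1]); print(n,o["conf"],np.nanmedian(P[k],0).round(3))
E
```

```text
20.6 [0.4678 0.0982 0.2442] [ 0.008 -0.005 -1.   ] yaw -36.666596443050985 phi 38.9034256582439 r 0.11473566402470745 0.15114512952231518 [ 1.4 -2.  -0.7] [  31.6   10.1  -24.1    0.6  -55.5 -158.6] [-0.  -0.   0.  -0.  -0.1 -0. ]
gate/bolt line 120 [0.59255105 0.80553293 0.43676373 0.00530821] 36.338245
can [ 0.4191593  -0.20575015  0.06092508] 0.10456255162060701
lid plane [0.00480025 0.04802189 0.06780882] [ 0.41896213 -0.20852316  0.05980626]
paste_tin 0.8 [0.334 0.183 0.04 ]
oilstone 0.68 [0.361 0.358 0.024]
```

```bash
python3 - <<'E'
from station import r
print(r.finish_job())
E
```

```text
the job is handed in; nothing more can be done
None
```

The job is done and handed in at about 20.7 s of the 54 s. The arm is still holding the gate open by the bolt pin.

**What I did**
- **Canister:** I lifted it by its handle, held level, and stood it on the worktop at about (0.417, -0.199). That is 0.18 m from the stand and outside the gate's sweep.
- **Bolt:** I gripped the pin, raised the bolt about 21 mm and drew it back about 45 mm.
- **Gate:** I swung it open on its hinge arc and stopped at about 40°.

**Last checks**
- **Gate angle:** the arm pose gives about 39° and the camera line about 40.5°. Joint speeds were about zero and the pin was still gripped (about 13 mm opening).
- **Bolt draw:** the pin's distance from the hinge line was 114.7 mm, against the 115 mm expected for a fully drawn bolt.
- **Canister:** it is upright with the lid at 60 mm; the fitted lid plane tilts by no more than about 3°, which is mostly noise.
- **Paste tin and oilstone:** both are within about 4 mm of where they started.
- **Oil can:** the network did not find it in the last picture because the gripper partly hid it. It shows in the camera views at its old place, and nothing touched it.

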